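# Seat a post foot on the pin of the assembly jig

### The arm

A 6-joint arm with a two-finger parallel gripper is mounted at the origin on the work surface. World frame = base frame: x ahead of the robot, y to its left, z up, the work surface at z = 0. Lengths are in m, angles in rad, forces in N, time in s.
With the tool pointing down it reaches from about 0.375 to 0.9 m from the base axis. Payload 3.1 kg.
Tool frame: the origin (TCP) lies midway between the tips of the shut fingers; the grasp point (between the pads) lies 19 mm behind it; z points along the fingers, y is the direction in which the jaws open and shut (so a half turn about z gives the same grasp; the last joint's range is limited). The gripper opens to 85 mm and grips with 20 to 120 N. Pads are 22 mm wide; open, the fingers measure 114 mm over their backs; the gripper's body (76 mm by 85 mm) begins 54 mm behind the grasp point. The pads swing forward as they close: fully open they stand 13 mm farther back than shut.
Start: joints at [-1.369, 0.527, 1.433, -0, 1.181, -0.178], TCP at [0.232, -0.58, 0.231] pointing down, gripper open.
Joint ranges: [-3.08, 3.08], [-0.75, 2.2], [0.22, 2.44], [-1.43, 4.57], [0, 2.65], [-2.85, 2.85]. Speed limits (rad/s): [2.79, 2.79, 3.14, 3.14, 3.14, 3.14].

### API

Orientations are given as a unit quaternion [x, y, z, w].
In Python, from station import manip gives the robot as it stands. The module is installed in compiled form; this text tells all that it offers.
- The arm moves only by the tool drive_tool, never from a script. Its argument "deltas" is one flat list of numbers, 4 for each row, row after row: the shift along the tool's x, y, z in cm, then the turn about the tool's z in degrees. A call has 1 to 12 rows; each row is the pose to reach, as a shift and turn from the pose measured when the call began, along the tool's axes at that moment; what a row does not reach only later rows make up. A row lasts 1/10 s, in which the tool goes at most 50 mm and 8.59 degrees, less where a joint would pass 70% of its speed; a pose out of reach is approached as far as the arm can. A call with a gripper value outside its range is refused whole. "hand" is the finger opening in cm, from 0 to 8.54, set as the call begins (left out, the last holds). The fingers move at their own pace and stop on an object; "squeeze" is the grip in N (left out, the last holds). Time passes only in rows, so rows that repeat a pose let the fingers close. It gives the time, the measured TCP pose, the force and the opening at its end, in the units of the state.
- manip.sense(): the state, without advancing time (a new reading comes with each control period).
- manip.snapshot(name): name is "side" or "top"; returns a dict with "frame" (420x560x3 uint8, red, green, blue), "depth" (420x560 float32, m along the optical axis (not along the pixel's ray), 0 where there is no reading), "fx", "fy", "cx", "cy" (pixels), "R" (3x3) and "t" (3): a world point X has camera coordinates R X + t. Camera axes: x right, y down, z forward; pixel columns grow to the right and rows downward; lengths in m; the calibration is good to about 2 mm. A picture is of the moment at which its call begins.
- manip.sign_off(): hands the job in, once; it reports no verdict.
The state is a dict: "t": time; "q": joint angles; "qd": joint speeds; "tau": joint torques, N m; "tcp_pos": TCP position; "tool_rot": TCP orientation; "force": force on the tool from outside, world axes, zero at the start; "ft_torque": the same for the moment, N m; "finger_gap": opening from 0.0 (shut) to 1.0 (fully open).
Only numpy, scipy, OpenCV 4.12 (cv2) and the standard library are available. Lean on these libraries where they do the work, as an engineer would, in place of code of your own. Each camera call takes 0.05 s, during which the arm holds its last target.

### The job

Pick up the steel post foot (the plate with the square tube stub) and lay it in the jig, long edge against the fence, with the solid part of the plate between tube and hole resting on top of the pin. Then slide it gently along the fence until its hole comes over the pin and it drops, let go, and leave it lying flat on the deck over the pin and square to the fence. Never bear or push hard on the jig, and leave everything else on the counter where it is.

Things in the scene. Friction and masses are not known exactly. Their poses are not given: they have to be found in the camera images.
- foot_grip (a point): Loose steel post foot, 0.45 to 0.85 kg: flat plate 60 x 200 x 6 mm with a square tube stub, 30 x 30 mm, 50 mm tall, open at the top, welded upright on the plate's middle. This point: on the tube's axis half-way up it, 31 mm above the plate's underside. z up along the tube, y along the plate towards the end with the hole, x across it.
- foot_hole (a point): Centre of the foot's only hole, at the plate's underside: round through hole 13 mm across on the plate's long centre line, 62 mm from the tube's axis, 38 mm from the plate's end. Same axes as foot_grip.
- jig: Fixed aluminium jig, origin at the centre of its underside on the counter, z up. Deck 110 mm (x) by 280 mm (y), top 20 mm above the counter. A straight fence 12 mm thick runs along its whole -x side, 24 mm higher than the deck. A steel pin stands on the deck. Pressing or pushing the foot against it with over 30 N spoils the job (the foot's own drop does not count).
- jig_slot (a point): Middle of the pin's dark slot on the deck's top, at x -13, y +65, z 20 mm in the jig's frame, same axes. The pin, 10 mm across, 12 mm tall, its top 4 mm tapered to 5 mm across, is fixed anywhere up to 20 mm from here along +y or -y: not measured, to be found by feel. It is 30 mm from the fence's face: a foot touching the fence has its hole in line with it.
- jig_lay (a point): Point on the deck's top 32 mm to the +y side of jig_slot. With the hole above here and the tube on the -y side (foot's y along jig's y) the plate rests on the pin wherever the pin is; let go, its other end sinks to the deck. Sliding the foot towards -y (2 to 8 N) then brings the hole over the pin; it drops 12 mm and the pin stops it dead.
- jig_fence (a point): Middle of the fence's working face (the face towards +x) at deck level: x -43, y 0, z 20 mm in the jig's frame, same axes. The foot's long edge slides along this face.
- elbow: Bystander, leave alone: brass pipe elbow, about 44 x 32 x 32, near the post foot (mm).
- collar: Bystander, leave alone: steel ring 48 across, 22 high, beyond the jig (mm).
- coupling: Bystander, leave alone: brass stepped coupling 28 across, 45 high, standing beyond the jig (mm).
- tub: Bystander, leave alone: grey screw-top tub 68 across, 85 high (mm).
- splice: Bystander, leave alone: flat steel splice plate 110 x 45 x 6, no hole and no tube (mm).
- scanner: Bystander, leave alone: black handheld stock scanner 150 x 50 x 25 (mm).

How it is judged:
By the outcome, as a careful person would: the job done as asked, in the order asked, and still so for the second after the job is handed in, with the robot touching nothing.
It also fails if it takes over 45 s, if anything falls off the work surface, if the arm or the gripper's body presses on something with over 40 N, if the wrist force passes 120 N, or if a joint passes its speed limit or range.

## Working session

There is one attempt and no reset: what is moved stays moved. The work goes in short steps, Python scripts to look and compute and a tool call to move; the robot and the scene stay as the last step left them, time stands still between calls to the robot, and variables do not carry over. Pictures are saved under pics/ and viewed, and the job is handed in when it is done.

Besides the shell and the picture viewer there is one more tool, called as name(argument=value, ...) on one line, values as JSON. drive_tool: Moves the arm, as the interface text tells. Its arguments: {"type":"object","properties":{"deltas":{"type":"array"},"hand":{"type":"number"},"squeeze":{"type":"number"}},"required":["deltas"]}

```bash
mkdir -p pics
cat > h.py <<'E'
from station import manip
import numpy as np, cv2, pickle
def snap(name,fn):
    s=manip.snapshot(name); cv2.imwrite(f'pics/{fn}.png',s['frame'][:,:,::-1]); pickle.dump(s,open(f'{fn}.pkl','wb')); return s
def load(fn): return pickle.load(open(f'{fn}.pkl','rb'))
def world(s,u,v,d=None):
    u=np.asarray(u);v=np.asarray(v)
    if d is None: d=s['depth'][v,u]
    c=np.stack([(u-s['cx'])/s['fx']*d,(v-s['cy'])/s['fy']*d,d],-1)
    return (c-s['t'])@np.asarray(s['R'])
def proj(s,X):
    c=np.asarray(X)@np.asarray(s['R']).T+s['t']; return np.stack([c[...,0]/c[...,2]*s['fx']+s['cx'],c[...,1]/c[...,2]*s['fy']+s['cy']],-1)
def cloud(s):
    v,u=np.mgrid[:420,:560]; return world(s,u,v,s['depth'])
E
python3 - <<'E'
from h import *
s=snap('top','top0'); t=snap('side','side0')
for a in (s,t): print(a['fx'],a['R'],a['t'])
print(manip.sense())
E
```

```text
389.4722659989228 [[ 0.02137896 -0.99975097 -0.0063975 ]
 [-0.99789035 -0.02094595 -0.06145016]
 [ 0.06130085  0.00769774 -0.99808965]] [0.00229536 0.5545982  0.96530728]
506.1999471737345 [[ 0.95614032 -0.29223361  0.01987953]
 [-0.14283587 -0.52443553 -0.83938388]
 [ 0.25572171  0.79972926 -0.5431754 ]] [-0.54751952  0.14420043  0.89022852]
{'t': 0.1, 'q': array([-1.36950023e+00,  5.28365393e-01,  1.43379596e+00, -1.23865088e-06,
        1.18141472e+00, -1.78515856e-01]), 'qd': array([ 0.00084674, -0.00243833, -0.00140479, -0.00103165, -0.00144733,
        0.00064707]), 'tau': array([ 1.78837045e-04, -4.43304634e+01, -1.78585857e+01, -2.39765050e-04,
        3.88647895e-03, -4.16595782e-06]), 'tcp_pos': array([ 0.2316002 , -0.57979628,  0.23042935]), 'tool_rot': array([ 9.82021461e-01,  1.88766700e-01, -1.18681269e-05, -9.91637451e-04]), 'force': array([-0.28596874, -0.23221034, -0.53422454]), 'ft_torque': array([-0.02959633, -0.06159362, -0.01707968]), 'finger_gap': 1.0036444688930155}
```

View pics/top0.png

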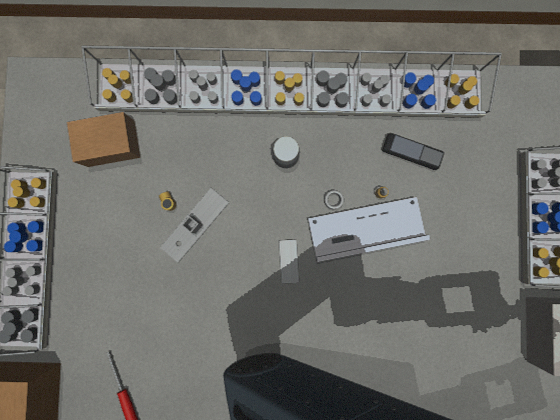

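View pics/side0.png

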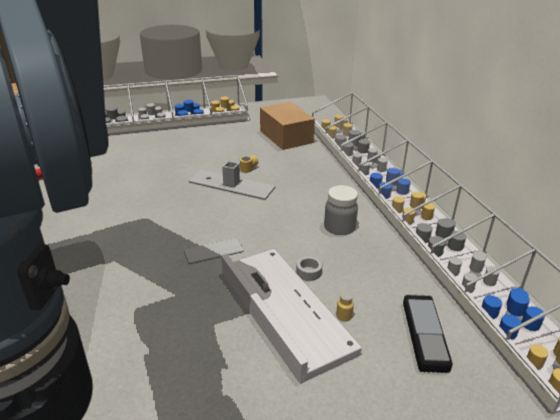

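The top view shows the foot's tube at about (193,224) with its hole at about (178,243). The jig is centred near (368,228), with the fence on the near (lower) side and the slot at about (342,238). I'll zoom in and measure.

Run:
```python
from h import *
s=load('top0'); f=s['frame'][:,:,::-1]
a=cv2.resize(f[180:270,150:240],(390,390),interpolation=cv2.INTER_CUBIC)
b=cv2.resize(f[185:275,300:435],(585,390),interpolation=cv2.INTER_CUBIC)
cv2.imwrite('pics/zoomA.png',a[:, :]);cv2.imwrite('pics/zoomB.png',b)
t=load('side0')['frame'][:,:,::-1]
cv2.imwrite('pics/zoomC.png',cv2.resize(t[240:380,215:365],(600,560),interpolation=cv2.INTER_CUBIC))
P=cloud(s)
# foot plate
ok=s['depth']>0
print(P[300,220],P[200,300], P[224,193],P[240,180])
# jig deck
for uv in [(342,238),(368,225),(322,225),(420,210),(330,250),(370,250),(425,238),(320,258)]: print(uv,P[uv[1],uv[0]].round(4))
```

```text
[0.32333205 0.16122614 0.00138326] [ 5.81399035e-01 -3.64238181e-02 -6.50318623e-05] [0.51377372 0.23469081 0.00855279] [0.47240902 0.26772415 0.00304274]
(342, 238) [ 0.4865 -0.1418  0.0232]
(368, 225) [ 0.5204 -0.2076  0.017 ]
(322, 225) [ 0.518  -0.0921  0.0169]
(420, 210) [ 0.5622 -0.3444 -0.0012]
(330, 250) [ 0.456  -0.1127  0.0202]
(370, 250) [ 0.459  -0.2072  0.0433]
(425, 238) [ 0.491  -0.3404  0.0446]
(320, 258) [ 0.437  -0.0857  0.0442]
```

View pics/zoomA.png

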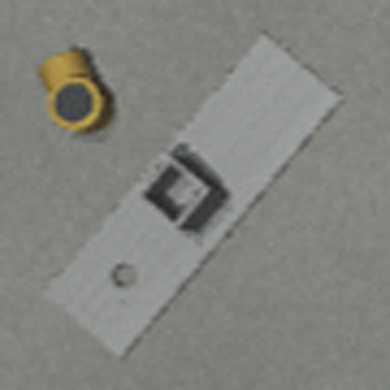

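View pics/zoomB.png

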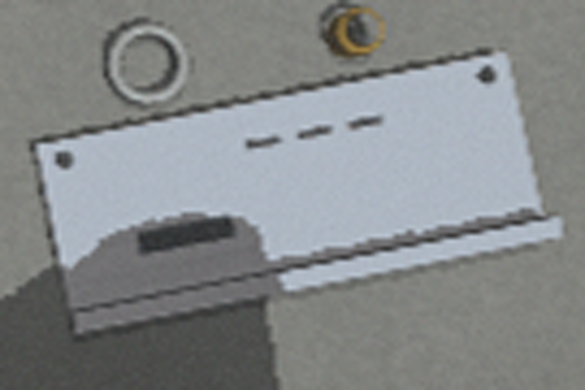

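View pics/zoomC.png

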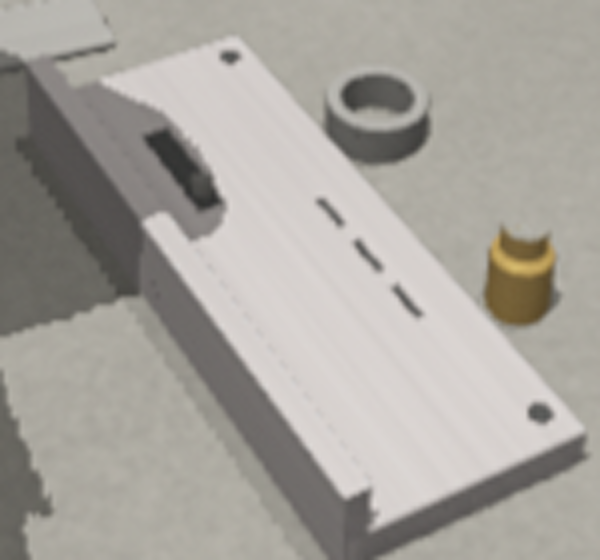

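```bash
cat > fit.py <<'E'
from h import *
from scipy.optimize import least_squares
def fit(s,L,uv,x0):
    L=np.array(L,float);uv=np.array(uv,float)
    def W(p):
        c,n=np.cos(p[2]),np.sin(p[2]); return np.c_[p[0]+c*L[:,0]-n*L[:,1],p[1]+n*L[:,0]+c*L[:,1],L[:,2]]
    r=least_squares(lambda p:(proj(s,W(p))-uv).ravel(),x0)
    return r.x,r.fun.reshape(-1,2)
E
cat > m1.py <<'E'
from fit import *
s=load('top0'); z=390/90
def zz(p,o): return [((x+.5)/z-.5+o[0],(y+.5)/z-.5+o[1]) for x,y in p]
# foot: far end away from hole
L=[(-.03,-.1,.006),(.03,-.1,.006),(-.03,.1,.006),(.03,.1,.006),(0,.062,.006)]
uv=zz([(342,98),(265,35),(122,356),(43,294),(123,275)],(150,180))
for k in (0,):
    p,r=fit(s,L,uv,[.51,.23,.6]);print('footA',p,np.degrees(p[2]));print(r.round(2))
L2=[(a*-1,b,c) for a,b,c in L]
p,r=fit(s,L2,uv,[.51,.23,.6]);print('footB',p,np.degrees(p[2]));print(r.round(2))
J=[(.055,.14,.02),(.055,-.14,.02),(-.055,.14,.044),(-.055,-.14,.044),(-.013,.065,.02)]
uj=zz([(34,143),(503,52),(77,335),(562,239),(186,235)],(300,185))
p,r=fit(s,J,uj,[.5,-.2,.2]);print('jig',p,np.degrees(p[2]));print(r.round(2))
E
python3 m1.py
```

```text
footA [0.51237525 0.23219523 0.89313398] 51.1728074908085
[[ 0.06 -0.05]
 [ 0.05 -0.52]
 [-0.4   0.67]
 [ 0.03 -0.32]
 [ 0.26  0.2 ]]
footB [0.51245411 0.23220431 0.88772994] 50.86317864323108
[[-17.52 -15.  ]
 [ 17.95  14.64]
 [-18.32 -14.85]
 [ 17.62  14.86]
 [  0.16   0.09]]
jig [ 0.51105675 -0.20324711  0.21627764] 12.391795720439116
[[-0.16  0.37]
 [ 0.81 -0.21]
 [-0.5   0.02]
 [ 0.3  -0.18]
 [-0.44 -0.01]]
```

```bash
cat >> h.py <<'E'
def rel(x,y,z,yaw):
    st=manip.sense(); from scipy.spatial.transform import Rotation as R
    M=R.from_quat(st['tool_rot']).as_matrix(); d=M.T@(np.array([x,y,z])-st['tcp_pos'])*100
    cur=np.degrees(np.arctan2(M[1,0],M[0,0])); print('tcp',st['tcp_pos'].round(4),'yaw',cur.round(2),'F',st['force'].round(2),'gap',round(st['finger_gap']*85.4,1),'t',st['t'])
    print('delta cm',d.round(2),'turn',round(-(yaw-cur),2))
E
python3 - <<'E'
from fit import *
t=load('side0')
def zz(p,o,z=4): return [((x+.5)/z-.5+o[0],(y+.5)/z-.5+o[1]) for x,y in p]
J=[(.055,.14,.02),(.055,-.14,.02),(-.055,-.14,.044),(-.043,-.14,.044)]
p,r=fit(t,J,zz([(238,37),(586,437),(345,497),(370,487)],(215,240)),[.5,-.2,.2]);print('jig',p,np.degrees(p[2]));print(r.round(2))
f=t['frame'][:,:,::-1]
cv2.imwrite('pics/zoomD.png',cv2.resize(f[145:205,180:285],(735,420),interpolation=cv2.INTER_CUBIC))
rel(.5124,.2322,.15,51.2)
# predicted foot pts in side image, zoomD coords
c,n=np.cos(.8931),np.sin(.8931)
for L in [(-.03,-.1,.006),(.03,-.1,.006),(-.03,.1,.006),(.03,.1,.006),(0,.062,.006),(.015,.015,.056),(-.015,-.015,.056)]:
    q=proj(t,np.array([.51237+c*L[0]-n*L[1],.2322+n*L[0]+c*L[1],L[2]])); print(L,((q-[180,145]+.5)*7-.5).round(0))
E
```

```text
jig [ 0.51318287 -0.20288939  0.21277781] 12.191270221045714
[[ 0.11 -0.77]
 [ 0.51 -1.  ]
 [-0.79  1.  ]
 [ 0.25  0.26]]
tcp [ 0.2316 -0.5798  0.2304] yaw 21.76 F [-0.29 -0.23 -0.53] gap 85.7 t 0.1
delta cm [ 56.18 -64.99   8.19] turn -29.44
(-0.03, -0.1, 0.006) [591. 378.]
(0.03, -0.1, 0.006) [663. 291.]
(-0.03, 0.1, 0.006) [ 55. 253.]
(0.03, 0.1, 0.006) [143. 176.]
(0, 0.062, 0.006) [196. 236.]
(0.015, 0.015, 0.056) [332. 114.]
(-0.015, -0.015, 0.056) [372. 171.]
```

View pics/zoomD.png

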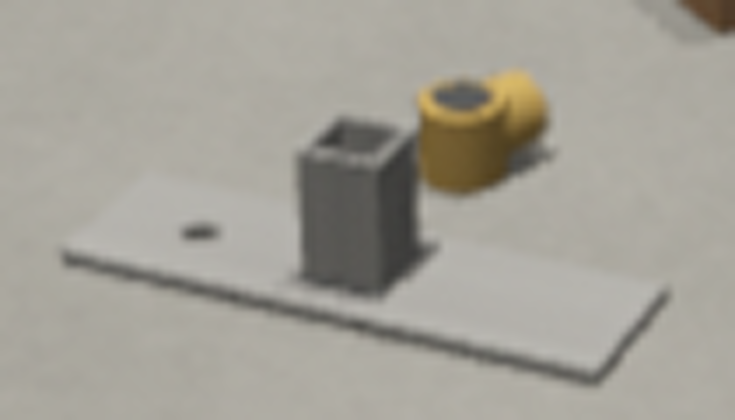

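The zoomed side view shows the foot within 1 px of the top-camera fit, with the tube top at about (358,140) and the hole at about (200,232). Next I'll move above the foot.

drive_tool(deltas=[56.2, -65.0, 6, -29.4, 56.2, -65.0, 6, -29.4, 56.2, -65.0, 6, -29.4, 56.2, -65.0, 6, -29.4, 56.2, -65.0, 6, -29.4, 56.2, -65.0, 6, -29.4, 56.2, -65.0, 6, -29.4, 56.2, -65.0, 6, -29.4, 56.2, -65.0, 6, -29.4, 56.2, -65.0, 6, -29.4, 56.2, -65.0, 6, -29.4, 56.2, -65.0, 6, -29.4], hand=8.5)

```text
t: 1.3
tcp_pos: [0.4274, -0.0127, 0.1898]
tool_rot: [0.902, 0.432, 0.0, -0.001]
force: [1.1, -0.5, 0.1]
finger_gap: 0.998
```

```bash
python3 -c "
from h import *
rel(.5128,.2322,.10,51.2)"
```

```text
tcp [ 0.4274 -0.0127  0.1898] yaw 51.15 F [ 1.1  -0.47  0.06] gap 85.2 t 1.3
delta cm [24.41 -8.7   9.02] turn -0.05
```

drive_tool(deltas=[24.4, -8.7, 6, 0, 24.4, -8.7, 6, 0, 24.4, -8.7, 6, 0, 24.4, -8.7, 6, 0, 24.4, -8.7, 6, 0, 24.4, -8.7, 6, 0, 24.4, -8.7, 8, 0, 24.4, -8.7, 9, 0, 24.4, -8.7, 9, 0])

```text
t: 2.2
tcp_pos: [0.5109, 0.2311, 0.0986]
tool_rot: [0.902, 0.431, -0.002, -0.001]
force: [-0.4, -0.3, -0.0]
finger_gap: 0.993
```

```bash
python3 -c "
from h import *
rel(.5128,.2322,.013,51.2)
snap('side','side1')
t=load('side1')['frame'][:,:,::-1]
cv2.imwrite('pics/side1z.png',cv2.resize(t[60:220,140:320],(720,600)))"
```

```text
tcp [0.5109 0.2311 0.0986] yaw 51.12 F [-0.44 -0.31 -0.01] gap 84.8 t 2.2
delta cm [0.23 0.11 8.56] turn -0.08
```

View pics/side1z.png

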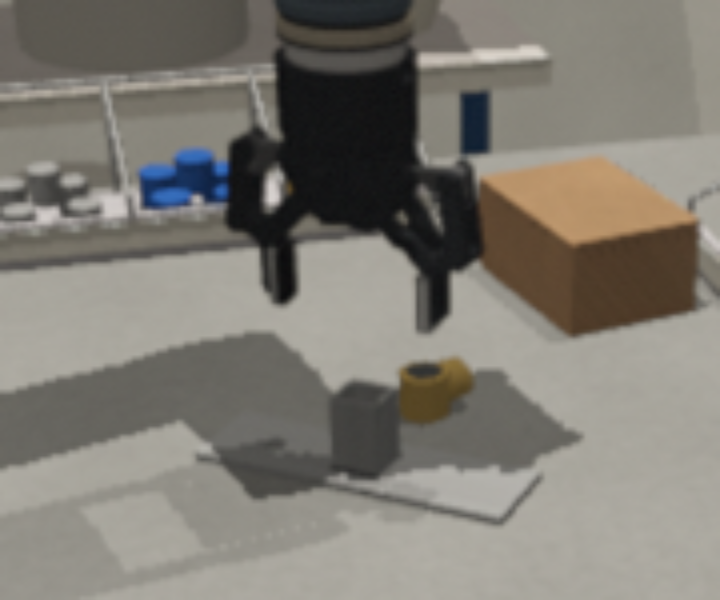

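The fingers straddle the tube (at about (365,425) in the zoom) and clear the elbow. Next I'll descend and grip.

drive_tool(deltas=[0.2, 0.1, 3, 0, 0.2, 0.1, 6, 0, 0.2, 0.1, 8, 0, 0.2, 0.1, 8.5, 0, 0.2, 0.1, 8.5, 0])

```text
t: 2.75
tcp_pos: [0.5136, 0.2314, 0.0147]
tool_rot: [0.902, 0.431, -0.001, -0.001]
force: [0.5, 0.3, 0.6]
finger_gap: 0.995
```

drive_tool(deltas=[0, 0, 0, 0, 0, 0, 0, 0, 0, 0, 0, 0, 0, 0, 0, 0, 0, 0, 0, 0, 0, 0, 0, 0], hand=2.5, squeeze=40)

```text
t: 3.35
tcp_pos: [0.5131, 0.232, 0.0157]
tool_rot: [0.903, 0.431, -0.001, -0.002]
force: [-2.2, 1.3, 5.1]
finger_gap: 0.347
```

```bash
python3 -c "
from h import *
rel(.5128,.2322,.013,51.2);print(manip.sense()['ft_torque'])"
```

```text
tcp [0.5131 0.232  0.0157] yaw 51.0 F [-2.19  1.29  5.08] gap 29.7 t 3.35
delta cm [-0.   -0.03  0.27] turn -0.2
[ 0.18820665  0.34789852 -0.12387592]
```

drive_tool(deltas=[0, 0, -1, 0, 0, 0, -3, 0, 0, 0, -6, 0, 0, 0, -9, 0, 0, 0, -11, 0, 0, 0, -11, 0, 0, 0, -11, 0])

```text
t: 4.05
tcp_pos: [0.5125, 0.2316, 0.1251]
tool_rot: [0.903, 0.431, -0.002, -0.002]
force: [-0.3, 0.1, -9.1]
finger_gap: 0.348
```

```bash
python3 -c "
from h import *
rel(.5128,.2322,.13,51.2)
c,n=np.cos(np.radians(12.3)),np.sin(np.radians(12.3))
def jw(x,y): return np.array([.512+c*x-n*y,-.203+n*x+c*y])
# hole at jig_lay => tube 62 mm toward -y ; offset +8 mm x from fence
x,y=jw(-.013+.008,.065+.032-.062); print(x,y)
rel(x,y,.12,12.3)
print(manip.sense()['ft_torque'])
snap('top','top2');snap('side','side2')
t=load('side2')['frame'][:,:,::-1]
cv2.imwrite('pics/side2z.png',cv2.resize(t[60:220,140:320],(720,600)))"
```

```text
tcp [0.5125 0.2316 0.1251] yaw 51.01 F [-0.29  0.1  -9.15] gap 29.7 t 4.05
delta cm [ 0.06 -0.01 -0.49] turn -0.19
0.49965870860819955 -0.16986855682614066
tcp [0.5125 0.2316 0.1251] yaw 51.01 F [-0.29  0.1  -9.15] gap 29.7 t 4.05
delta cm [-32.01  24.27   0.47] turn 38.71
[ 0.02666358  0.07122163 -0.01573273]
```

View pics/side2z.png

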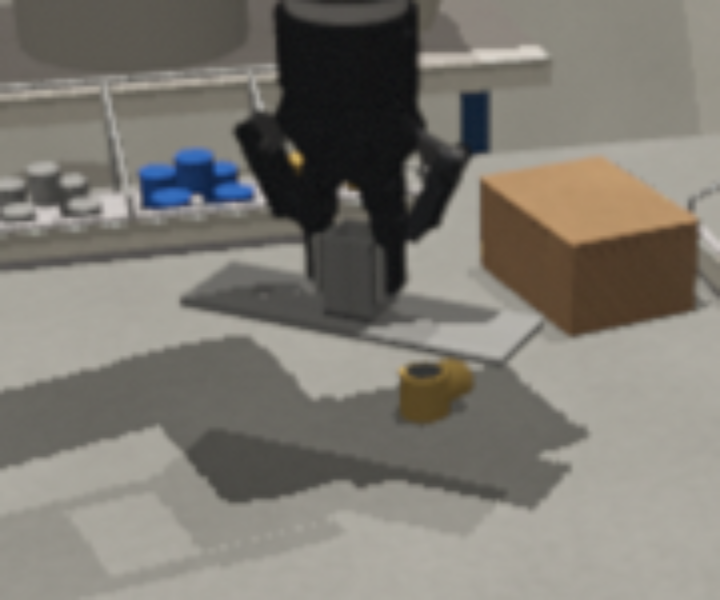

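The foot hangs level in the grip. Next I'll move it over the jig.

drive_tool(deltas=[-32, 24.3, 0.5, 38.7, -32, 24.3, 0.5, 38.7, -32, 24.3, 0.5, 38.7, -32, 24.3, 0.5, 38.7, -32, 24.3, 0.5, 38.7, -32, 24.3, 0.5, 38.7, -32, 24.3, 0.5, 38.7, -32, 24.3, 0.5, 38.7, -32, 24.3, 0.5, 38.7, -32, 24.3, 0.5, 38.7, -32, 24.3, 0.5, 38.7, -32, 24.3, 0.5, 38.7])

```text
t: 5.35
tcp_pos: [0.4983, -0.1682, 0.1181]
tool_rot: [0.994, 0.108, -0.005, -0.002]
force: [0.3, 0.9, -8.1]
finger_gap: 0.345
```

```bash
python3 -c "
from h import *
rel(.4997,-.1699,.065,12.3)
snap('top','top3');snap('side','side3')
t=load('side3')['frame'][:,:,::-1]
cv2.imwrite('pics/side3z.png',cv2.resize(t[180:390,180:400],(628,600)))
t=load('top3')['frame'][:,:,::-1]
cv2.imwrite('pics/top3z.png',cv2.resize(t[160:290,280:450],(784,600)))"
```

```text
tcp [ 0.4983 -0.1682  0.1181] yaw 12.41 F [ 0.28  0.87 -8.09] gap 29.5 t 5.35
delta cm [0.16 0.22 5.31] turn 0.11
```

View pics/side3z.png

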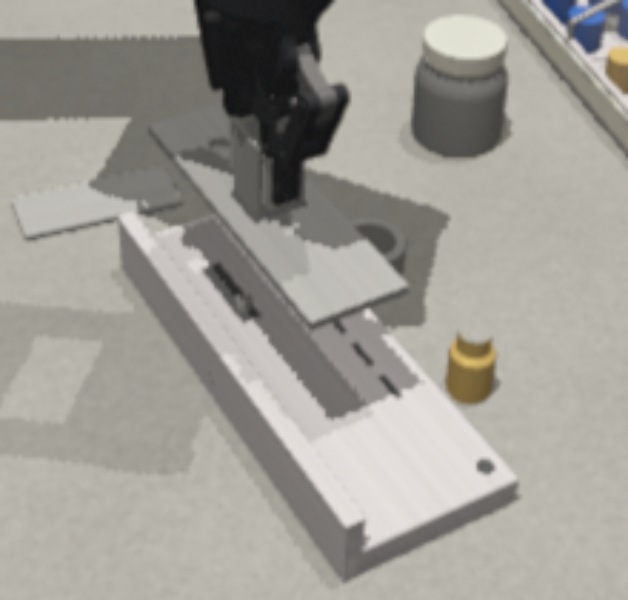

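View pics/top3z.png

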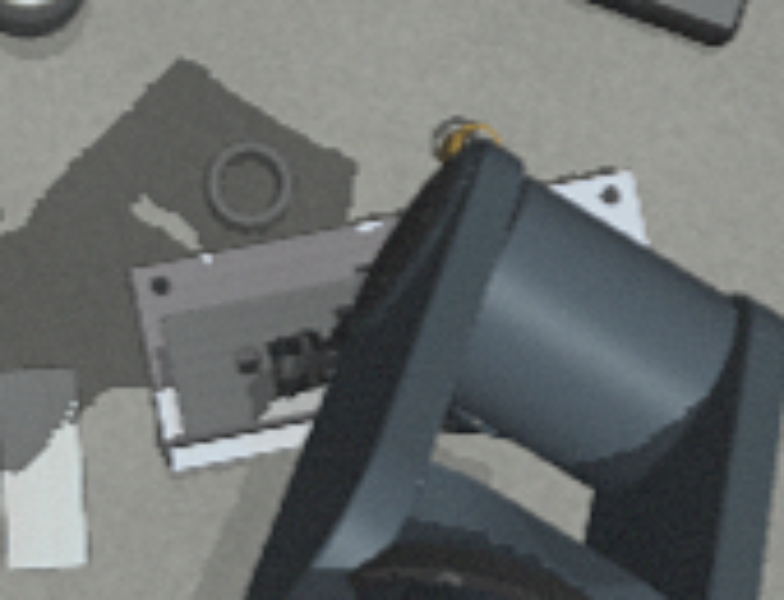

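The side zoom shows the pin at about (243,303), near the slot's -y end, with the foot lined up above. I'll lower it to just above the pin's height, about 8 mm off the fence.

drive_tool(deltas=[0.2, 0.2, 2, 0.1, 0.2, 0.2, 4, 0.1, 0.2, 0.2, 5.5, 0.1, 0.2, 0.2, 6.2, 0.1, 0.2, 0.2, 6.5, 0.1, 0.2, 0.2, 6.6, 0.1, 0.2, 0.2, 6.6, 0.1, 0.2, 0.2, 6.6, 0.1])

```text
t: 6.25
tcp_pos: [0.5012, -0.1702, 0.0532]
tool_rot: [0.994, 0.107, -0.004, -0.001]
force: [0.0, -0.5, -6.9]
finger_gap: 0.344
```

```bash
python3 -c "
from h import *
rel(.4997,-.1699,.05,12.3);print(manip.sense()['ft_torque'])
snap('side','side4')
t=load('side4')['frame'][:,:,::-1]
cv2.imwrite('pics/side4z.png',cv2.resize(t[220:380,200:380],(675,600),interpolation=cv2.INTER_CUBIC))"
```

```text
tcp [ 0.5012 -0.1702  0.0532] yaw 12.34 F [ 0.04 -0.49 -6.9 ] gap 29.4 t 6.25
delta cm [-0.14 -0.06  0.32] turn 0.04
[-0.04051317  0.00690174  0.03793314]
```

View pics/side4z.png

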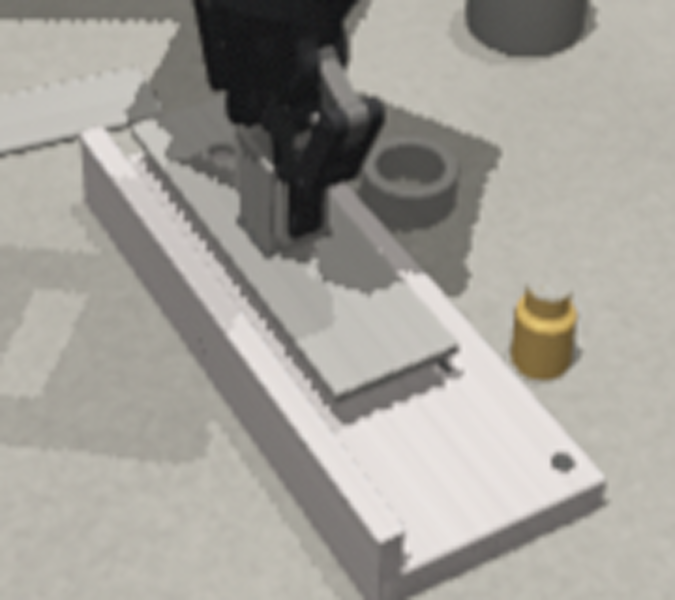

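The foot hangs level over the deck with a gap of several mm to the fence. Next I'll creep toward the fence.

drive_tool(deltas=[-0.2, -0.05, 0.1, 0, -0.4, -0.05, 0.15, 0, -0.5, -0.05, 0.15, 0, -0.6, -0.05, 0.15, 0, -0.6, -0.05, 0.15, 0])

```text
t: 6.8
tcp_pos: [0.4949, -0.171, 0.0517]
tool_rot: [0.994, 0.107, -0.004, -0.001]
force: [0.0, 0.2, -8.3]
finger_gap: 0.346
```

drive_tool(deltas=[-0.1, 0, 0, 0, -0.1, 0, 0, 0])

```text
t: 7.0
tcp_pos: [0.4938, -0.1712, 0.0517]
tool_rot: [0.994, 0.107, -0.004, -0.001]
force: [0.1, -0.6, -8.2]
finger_gap: 0.348
```

drive_tool(deltas=[-0.1, 0, 0, 0, -0.1, 0, 0, 0])

```text
t: 7.2
tcp_pos: [0.4926, -0.1714, 0.0517]
tool_rot: [0.994, 0.107, -0.004, -0.001]
force: [0.2, 0.6, -7.6]
finger_gap: 0.347
```

drive_tool(deltas=[-0.1, 0, 0, 0, -0.1, 0, 0, 0])

```text
t: 7.4
tcp_pos: [0.4914, -0.1716, 0.0517]
tool_rot: [0.994, 0.107, -0.005, -0.001]
force: [-1.3, -0.1, -7.9]
finger_gap: 0.342
```

drive_tool(deltas=[-0.08, 0, 0, 0, -0.08, 0, 0, 0])

```text
t: 7.6
tcp_pos: [0.4904, -0.1717, 0.0517]
tool_rot: [0.994, 0.107, -0.005, -0.001]
force: [0.1, -0.2, -7.7]
finger_gap: 0.346
```

drive_tool(deltas=[-0.06, 0, 0, 0, -0.06, 0, 0, 0])

```text
t: 7.8
tcp_pos: [0.4897, -0.1718, 0.0517]
tool_rot: [0.994, 0.107, -0.005, -0.001]
force: [-1.0, -0.3, -7.7]
finger_gap: 0.344
```

drive_tool(deltas=[-0.06, 0, 0, 0, -0.06, 0, 0, 0])

```text
t: 8.0
tcp_pos: [0.4893, -0.1719, 0.0517]
tool_rot: [0.994, 0.107, -0.004, -0.001]
force: [1.2, -0.2, -8.3]
finger_gap: 0.345
```

```bash
python3 -c "
from h import *
rel(.4997,-.1699,.05,12.3);print(manip.sense()['ft_torque'])
snap('side','side5')
t=load('side5')['frame'][:,:,::-1]
cv2.imwrite('pics/side5z.png',cv2.resize(t[220:380,200:380],(675,600),interpolation=cv2.INTER_CUBIC))"
```

```text
tcp [ 0.4893 -0.1719  0.0517] yaw 12.32 F [ 1.2  -0.24 -8.34] gap 29.4 t 8.0
delta cm [1.06 0.02 0.16] turn 0.02
[ 0.05650232 -0.14851338  0.01409429]
```

View pics/side5z.png

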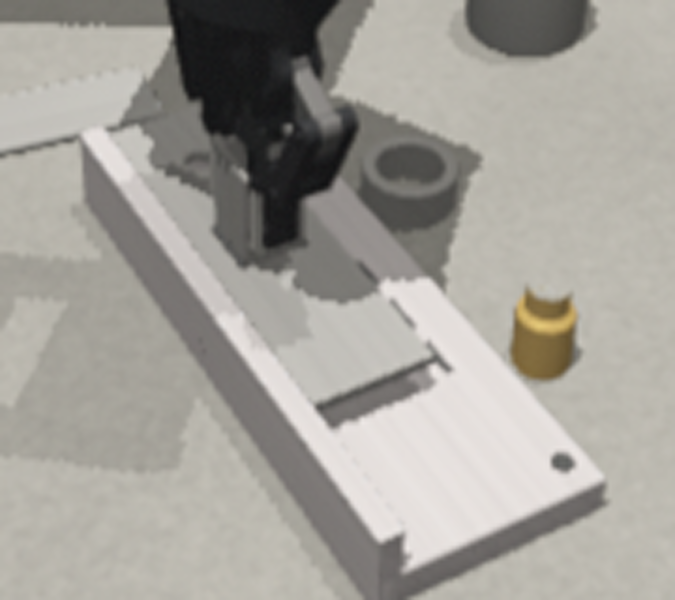

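The plate's edge now meets the fence line, and both the force and the slowed motion suggest contact is starting. I'll take one more small step.

drive_tool(deltas=[-0.06, 0, 0, 0, -0.06, 0, 0, 0])

```text
t: 8.25
tcp_pos: [0.4892, -0.1719, 0.0517]
tool_rot: [0.994, 0.107, -0.004, -0.001]
force: [2.4, 1.9, -8.0]
finger_gap: 0.345
```

```bash
python3 -c "
from h import *
rel(.4893,-.1719,.05,12.3);print(manip.sense()['ft_torque'])"
```

```text
tcp [ 0.4892 -0.1719  0.0517] yaw 12.33 F [ 2.41  1.88 -8.04] gap 29.4 t 8.25
delta cm [ 0.01 -0.    0.17] turn 0.03
[ 0.3251964  -0.41658315  0.13233107]
```

drive_tool(deltas=[-0.06, 0, 0, -0.3, -0.06, 0, 0, -0.3])

```text
t: 8.45
tcp_pos: [0.4891, -0.172, 0.0518]
tool_rot: [0.994, 0.109, -0.003, -0.001]
force: [2.8, 1.4, -8.1]
finger_gap: 0.341
```

```bash
python3 -c "
from h import *
rel(.4893,-.1719,.05,12.3);print(manip.sense()['ft_torque'])"
```

```text
tcp [ 0.4891 -0.172   0.0518] yaw 12.54 F [ 2.79  1.38 -8.1 ] gap 29.1 t 8.45
delta cm [ 0.03 -0.01  0.18] turn 0.24
[ 0.43109065 -0.49137083 -0.21332213]
```

The moment about z changed sign, so the fence-parallel yaw lies between the two readings, near 12.4°. I'll set that and lower onto the pin.

drive_tool(deltas=[0, 0, 0.1, 0.1, 0, 0, 0.2, 0.1, 0, 0, 0.25, 0.1])

```text
t: 8.75
tcp_pos: [0.4892, -0.1724, 0.0493]
tool_rot: [0.994, 0.108, -0.003, -0.001]
force: [2.2, 0.5, -6.3]
finger_gap: 0.347
```

drive_tool(deltas=[0, 0, 0.07, 0, 0, 0, 0.07, 0])

```text
t: 8.95
tcp_pos: [0.4892, -0.1725, 0.0486]
tool_rot: [0.994, 0.109, -0.003, -0.001]
force: [1.3, 0.5, -7.0]
finger_gap: 0.344
```

```bash
python3 -c "
from h import *
rel(.4893,-.1719,.05,12.3);print(manip.sense()['ft_torque'])"
```

```text
tcp [ 0.4892 -0.1725  0.0486] yaw 12.46 F [ 1.28  0.49 -6.98] gap 29.4 t 8.95
delta cm [ 0.02 -0.06 -0.14] turn 0.16
[ 0.01785029 -0.24341541 -0.04283262]
```

drive_tool(deltas=[-0.03, 0, 0.06, 0, -0.03, 0, 0.06, 0])

```text
t: 9.15
tcp_pos: [0.4892, -0.1727, 0.048]
tool_rot: [0.994, 0.109, -0.003, -0.0]
force: [2.0, 0.5, -7.0]
finger_gap: 0.347
```

drive_tool(deltas=[-0.03, 0, 0.06, 0, -0.03, 0, 0.06, 0])

```text
t: 9.35
tcp_pos: [0.4892, -0.1728, 0.0477]
tool_rot: [0.994, 0.108, -0.003, -0.0]
force: [2.1, 1.6, -3.5]
finger_gap: 0.344
```

```bash
python3 -c "
from h import *
rel(.4893,-.1719,.05,12.3);print(manip.sense()['ft_torque'])"
```

```text
tcp [ 0.4892 -0.1728  0.0477] yaw 12.45 F [ 2.11  1.62 -3.51] gap 29.4 t 9.35
delta cm [ 0.02 -0.09 -0.23] turn 0.15
[ 0.39886702 -0.42477188  0.03397316]
```

The pin now carries about 4 N and the moment shift puts it on the +y side, as expected. Next I'll open slightly and let the other end sink.

drive_tool(deltas=[0, 0, 0, 0, 0, 0, 0, 0, 0, 0, 0, 0, 0, 0, 0, 0, 0, 0, 0, 0], hand=4.2, squeeze=20)

```text
t: 9.85
tcp_pos: [0.4892, -0.1729, 0.0478]
tool_rot: [0.994, 0.108, -0.003, -0.0]
force: [0.2, 0.3, 0.9]
finger_gap: 0.493
```

```bash
python3 -c "
from h import *
rel(.4893,-.1719,.05,12.3);print(manip.sense()['ft_torque'])
snap('side','side6')
t=load('side6')['frame'][:,:,::-1]
cv2.imwrite('pics/side6z.png',cv2.resize(t[220:380,200:380],(675,600),interpolation=cv2.INTER_CUBIC))
snap('top','top6')
t=load('top6')['frame'][:,:,::-1]
cv2.imwrite('pics/top6z.png',cv2.resize(t[190:290,290:420],(780,600),interpolation=cv2.INTER_CUBIC))"
```

```text
tcp [ 0.4892 -0.1729  0.0478] yaw 12.45 F [0.16 0.3  0.88] gap 42.1 t 9.85
delta cm [ 0.03 -0.09 -0.22] turn 0.15
[0.04072678 0.03390443 0.02904862]
```

View pics/side6z.png

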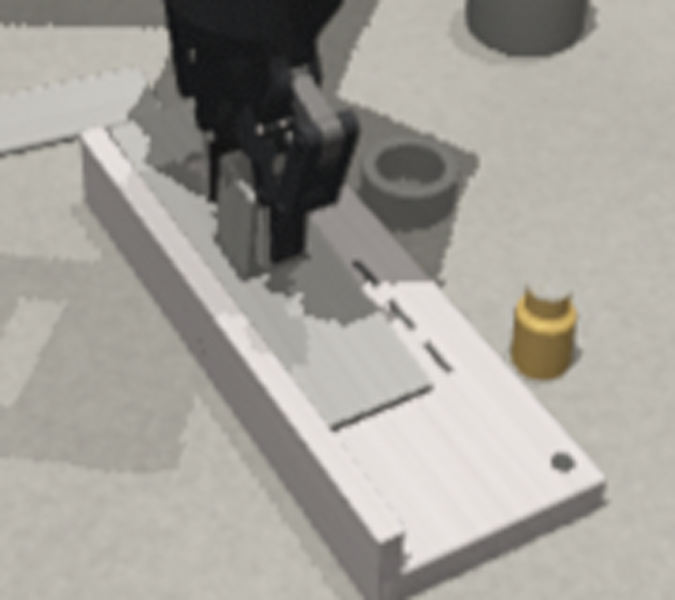

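View pics/top6z.png

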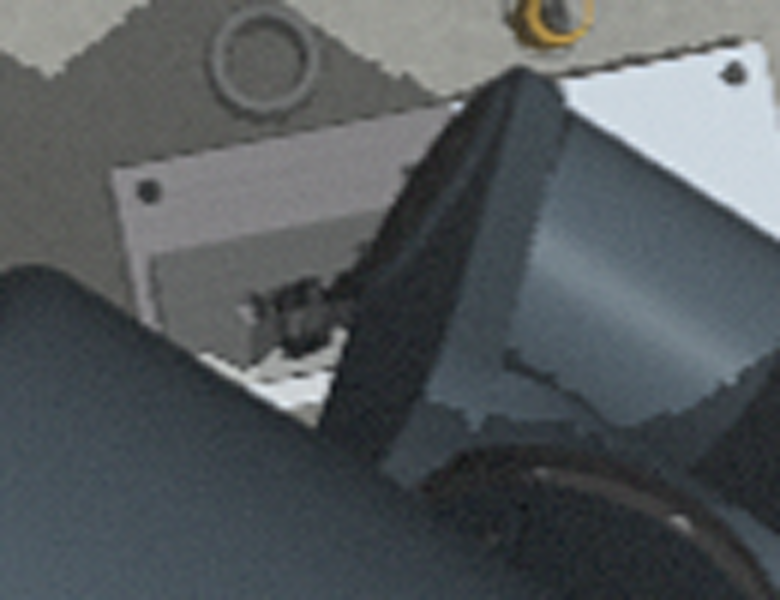

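The foot rests at the fence with its -y end on the deck and its +y end propped on the pin; the edge reads at about (330,428)–(430,387) in the side zoom. Next I'll push toward -y (tool +y) with the open finger.

drive_tool(deltas=[0, 0.2, 0, 0, 0, 0.4, 0, 0, 0, 0.5, 0, 0, 0, 0.6, 0, 0, 0, 0.6, 0, 0])

```text
t: 10.45
tcp_pos: [0.4906, -0.1789, 0.0477]
tool_rot: [0.994, 0.108, -0.003, -0.0]
force: [-0.4, -0.0, 0.4]
finger_gap: 0.49
```

drive_tool(deltas=[0, 0.1, 0, 0, 0, 0.2, 0, 0, 0, 0.3, 0, 0])

```text
t: 10.75
tcp_pos: [0.4908, -0.1808, 0.0476]
tool_rot: [0.994, 0.108, -0.003, -0.001]
force: [1.7, 5.5, 2.0]
finger_gap: 0.493
```

drive_tool(deltas=[0, 0.1, 0, 0, 0, 0.2, 0, 0, 0, 0.3, 0, 0])

```text
t: 11.05
tcp_pos: [0.4909, -0.1819, 0.0475]
tool_rot: [0.994, 0.107, -0.004, -0.003]
force: [2.9, 7.2, 0.9]
finger_gap: 0.49
```

```bash
python3 -c "
from h import *
rel(.4893,-.1729,.0478,12.4);print(manip.sense()['ft_torque'])"
```

```text
tcp [ 0.4909 -0.1819  0.0475] yaw 12.31 F [2.88 7.15 0.9 ] gap 41.8 t 11.05
delta cm [ 0.03 -0.92 -0.03] turn -0.09
[ 1.24575038 -0.32666649 -0.10050895]
```

drive_tool(deltas=[0.05, 0.1, 0, 0, 0.05, 0.15, 0, 0, 0.05, 0.2, 0, 0])

```text
t: 11.35
tcp_pos: [0.4911, -0.1824, 0.0473]
tool_rot: [0.994, 0.107, -0.004, -0.004]
force: [1.2, 6.3, 1.4]
finger_gap: 0.492
```

```bash
python3 -c "
from h import *
rel(.4893,-.1729,.0478,12.4);print(manip.sense()['ft_torque'])
snap('side','side7')
t=load('side7')['frame'][:,:,::-1]
cv2.imwrite('pics/side7z.png',cv2.resize(t[220:380,200:380],(675,600),interpolation=cv2.INTER_CUBIC))"
```

```text
tcp [ 0.4911 -0.1824  0.0473] yaw 12.27 F [1.2  6.28 1.38] gap 42.0 t 11.35
delta cm [ 0.03 -0.97 -0.04] turn -0.13
[ 1.18345945 -0.11564526 -0.07320196]
```

View pics/side7z.png

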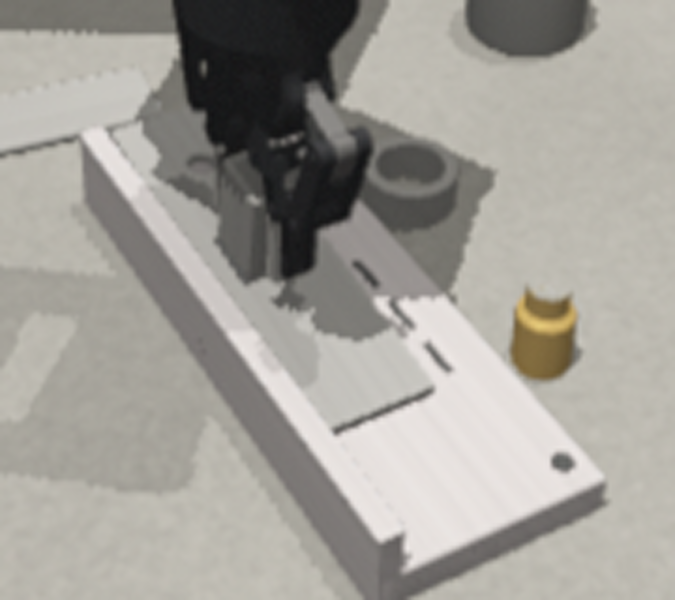

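drive_tool(deltas=[0.05, 0.15, 0, 0, 0.05, 0.25, 0, 0, 0.05, 0.35, 0, 0, 0.05, 0.35, 0, 0])

```text
t: 11.8
tcp_pos: [0.4916, -0.1848, 0.047]
tool_rot: [0.994, 0.107, -0.005, -0.005]
force: [0.9, 4.4, 1.0]
finger_gap: 0.493
```

```bash
python3 -c "
from h import *
rel(.4893,-.1729,.0478,12.4);print(manip.sense()['ft_torque'])"
```

```text
tcp [ 0.4916 -0.1848  0.047 ] yaw 12.26 F [0.93 4.36 1.03] gap 42.1 t 11.8
delta cm [ 0.02 -1.22 -0.06] turn -0.14
[ 0.92791036 -0.12938657 -0.0426478 ]
```

drive_tool(deltas=[0.02, 0.15, -0.05, 0, 0.02, 0.3, -0.05, 0, 0.02, 0.4, -0.05, 0, 0.02, 0.5, -0.05, 0, 0.02, 0.6, -0.05, 0])

```text
t: 12.3
tcp_pos: [0.4926, -0.1906, 0.0472]
tool_rot: [0.994, 0.107, -0.005, -0.005]
force: [-0.7, 3.5, -2.0]
finger_gap: 0.493
```

drive_tool(deltas=[0.02, 0.15, -0.02, 0, 0.02, 0.3, -0.02, 0, 0.02, 0.4, -0.02, 0, 0.02, 0.5, -0.02, 0, 0.02, 0.6, -0.02, 0])

```text
t: 12.8
tcp_pos: [0.4939, -0.1965, 0.0473]
tool_rot: [0.994, 0.107, -0.006, -0.005]
force: [-1.0, 2.7, -2.4]
finger_gap: 0.491
```

```bash
python3 -c "
from h import *
rel(.4893,-.1729,.0478,12.4);print(manip.sense()['ft_torque'],manip.sense()['tool_rot'])
snap('side','side8')
t=load('side8')['frame'][:,:,::-1]
cv2.imwrite('pics/side8z.png',cv2.resize(t[220:380,200:380],(675,600),interpolation=cv2.INTER_CUBIC))"
```

```text
tcp [ 0.4939 -0.1965  0.0473] yaw 12.28 F [-1.    2.65 -2.4 ] gap 42.0 t 12.8
delta cm [ 0.05 -2.41 -0.02] turn -0.12
[0.4787748  0.08184773 0.00900592] [ 0.99423846  0.10690289 -0.00564043 -0.00546287]
```

View pics/side8z.png

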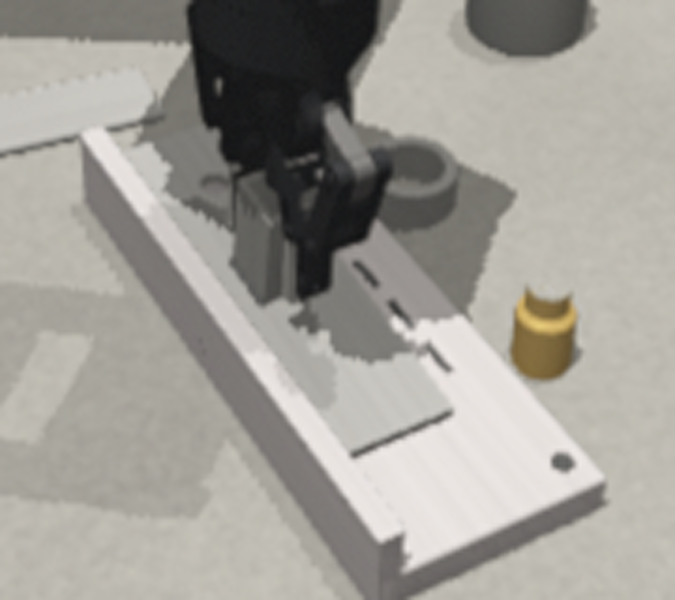

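The foot slides along the fence at about 3 N. I'll continue.

drive_tool(deltas=[0.02, 0.15, 0, 0, 0.02, 0.3, 0, 0, 0.02, 0.4, 0, 0, 0.02, 0.5, 0, 0, 0.02, 0.6, 0, 0])

```text
t: 13.35
tcp_pos: [0.4956, -0.2026, 0.0473]
tool_rot: [0.994, 0.107, -0.005, -0.005]
force: [-0.1, 3.2, -1.4]
finger_gap: 0.496
```

drive_tool(deltas=[0, 0.15, 0, 0, 0, 0.3, 0, 0, 0, 0.4, 0, 0, 0, 0.5, 0, 0, 0, 0.6, 0, 0])

```text
t: 13.85
tcp_pos: [0.4969, -0.2085, 0.0472]
tool_rot: [0.994, 0.107, -0.005, -0.005]
force: [-1.1, 2.7, -2.5]
finger_gap: 0.494
```

```bash
python3 -c "
from h import *
rel(.4893,-.1729,.0478,12.4);print(manip.sense()['ft_torque'],manip.sense()['tool_rot'])"
```

```text
tcp [ 0.4969 -0.2085  0.0472] yaw 12.27 F [-1.06  2.67 -2.46] gap 42.2 t 13.85
delta cm [ 0.02 -3.64 -0.02] turn -0.13
[ 0.46989366  0.09095488 -0.01737439] [ 0.99424433  0.10686323 -0.00549155 -0.00532056]
```

drive_tool(deltas=[0, 0.15, 0, 0, 0, 0.3, 0, 0, 0, 0.4, 0, 0, 0, 0.5, 0, 0])

```text
t: 14.25
tcp_pos: [0.498, -0.2136, 0.0472]
tool_rot: [0.994, 0.107, -0.005, -0.005]
force: [-0.5, 3.8, -2.1]
finger_gap: 0.491
```

drive_tool(deltas=[0, 0.15, 0, 0, 0, 0.3, 0, 0, 0, 0.4, 0, 0, 0, 0.5, 0, 0])

```text
t: 14.65
tcp_pos: [0.499, -0.2185, 0.0471]
tool_rot: [0.994, 0.107, -0.005, -0.005]
force: [-0.4, 2.7, -2.7]
finger_gap: 0.494
```

```bash
python3 -c "
from h import *
rel(.4893,-.1729,.0478,12.4);print(manip.sense()['ft_torque'],manip.sense()['tool_rot'])
snap('side','side9')
t=load('side9')['frame'][:,:,::-1]
cv2.imwrite('pics/side9z.png',cv2.resize(t[220:380,200:380],(675,600),interpolation=cv2.INTER_CUBIC))"
```

```text
tcp [ 0.499  -0.2185  0.0471] yaw 12.26 F [-0.43  2.71 -2.67] gap 42.2 t 14.65
delta cm [ 0.02 -4.67 -0.01] turn -0.14
[0.48163009 0.07547512 0.01377433] [ 0.99425255  0.10678623 -0.00548338 -0.00533911]
```

View pics/side9z.png

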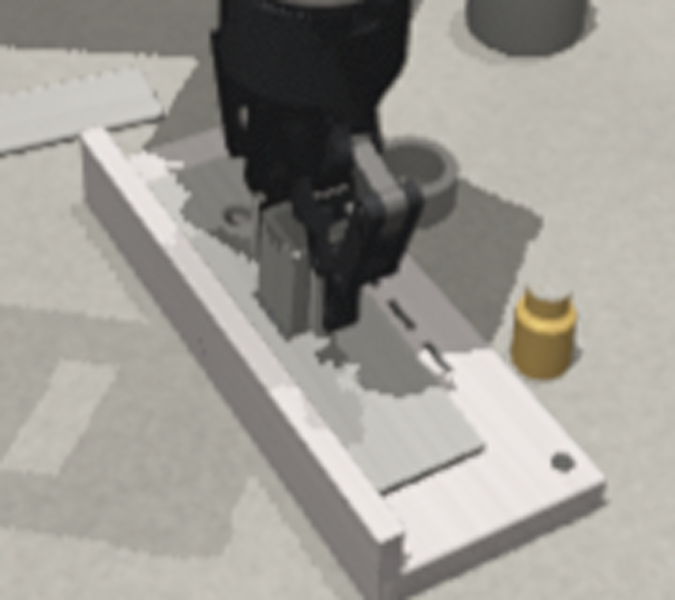

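The foot is still propped up, with the hole visible at about (237,217). I'll continue in shorter pushes.

drive_tool(deltas=[0, 0.15, 0, 0, 0, 0.25, 0, 0, 0, 0.35, 0, 0])

```text
t: 15.0
tcp_pos: [0.4999, -0.2222, 0.047]
tool_rot: [0.994, 0.107, -0.005, -0.005]
force: [-0.2, 3.2, -1.7]
finger_gap: 0.49
```

drive_tool(deltas=[0, 0.15, 0, 0, 0, 0.25, 0, 0, 0, 0.35, 0, 0])

```text
t: 15.3
tcp_pos: [0.5008, -0.2253, 0.0473]
tool_rot: [0.994, 0.106, -0.005, -0.006]
force: [1.0, 5.7, 1.6]
finger_gap: 0.49
```

drive_tool(deltas=[0, 0.15, 0, 0, 0, 0.25, 0, 0, 0, 0.35, 0, 0])

```text
t: 15.6
tcp_pos: [0.5009, -0.2265, 0.0472]
tool_rot: [0.994, 0.106, -0.006, -0.008]
force: [1.1, 10.7, 2.0]
finger_gap: 0.491
```

```bash
python3 -c "
from h import *
rel(.4893,-.1729,.0478,12.4);print(manip.sense()['ft_torque'],manip.sense()['tool_rot'])
snap('side','side10')
t=load('side10')['frame'][:,:,::-1]
cv2.imwrite('pics/side10z.png',cv2.resize(t[220:380,200:380],(675,600),interpolation=cv2.INTER_CUBIC))"
```

```text
tcp [ 0.5009 -0.2265  0.0472] yaw 12.14 F [ 1.13 10.69  2.03] gap 41.9 t 15.6
delta cm [-0.01 -5.49  0.03] turn -0.26
[ 1.60821319 -0.19465475 -0.08241255] [ 0.99434741  0.10573427 -0.00584084 -0.00770577]
```

View pics/side10z.png

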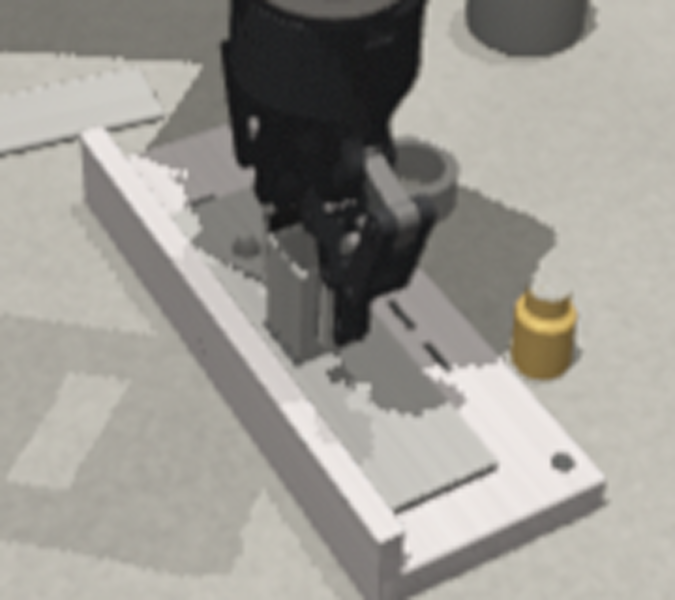

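The foot has dropped: the hole sits low at about (246,247) with the pin in it, the push force rose and the travel stopped. I'll back off to centre, open and retreat straight up.

drive_tool(deltas=[0, -0.3, 0, 0, 0, -0.6, 0, 0, 0, -0.6, 0, 0])

```text
t: 15.95
tcp_pos: [0.5003, -0.2214, 0.0476]
tool_rot: [0.994, 0.106, -0.005, -0.007]
force: [0.7, 0.2, -0.5]
finger_gap: 0.488
```

drive_tool(deltas=[0, 0, 0, 0, 0, 0, 0, 0, 0, 0, 0, 0], hand=6)

```text
t: 16.25
tcp_pos: [0.5004, -0.2218, 0.0477]
tool_rot: [0.994, 0.106, -0.005, -0.007]
force: [-0.2, -0.6, -0.0]
finger_gap: 0.707
```

```bash
python3 -c "
from h import *
rel(.4893,-.1729,.0478,12.4);print(manip.sense()['ft_torque'],manip.sense()['tool_rot'])"
```

```text
tcp [ 0.5004 -0.2218  0.0477] yaw 12.16 F [-0.24 -0.57 -0.04] gap 60.4 t 16.25
delta cm [-0.06 -5.01  0.06] turn -0.24
[ 0.03466322 -0.00726492  0.02264549] [ 0.99434782  0.10585559 -0.00497283 -0.0065024 ]
```

drive_tool(deltas=[0, 0, -1, 0, 0, 0, -3, 0, 0, 0, -6, 0, 0, 0, -9, 0, 0, 0, -13, 0, 0, 0, -17, 0, 0, 0, -17, 0])

```text
t: 16.95
tcp_pos: [0.5057, -0.2261, 0.2242]
tool_rot: [0.994, 0.106, 0.0, -0.002]
force: [1.7, 0.2, 0.2]
finger_gap: 0.699
```

drive_tool(deltas=[0, 25, 0, 0, 0, 25, 0, 0, 0, 25, 0, 0, 0, 25, 0, 0, 0, 25, 0, 0, 0, 25, 0, 0, 0, 25, 0, 0])

```text
t: 17.65
tcp_pos: [0.5575, -0.4715, 0.2219]
tool_rot: [0.994, 0.105, -0.0, -0.003]
force: [0.6, -0.1, -0.3]
finger_gap: 0.699
```

```bash
python3 -c "
from h import *
rel(.4893,-.1729,.0478,12.4)
snap('side','side11');snap('top','top11')
t=load('side11')['frame'][:,:,::-1]
cv2.imwrite('pics/side11z.png',cv2.resize(t[220:380,200:380],(675,600),interpolation=cv2.INTER_CUBIC))
t=load('top11')['frame'][:,:,::-1]
cv2.imwrite('pics/top11.png',t)
cv2.imwrite('pics/top11z.png',cv2.resize(t[180:280,295:435],(784,560),interpolation=cv2.INTER_CUBIC))"
```

```text
tcp [ 0.5575 -0.4715  0.2219] yaw 12.04 F [ 0.56 -0.1  -0.33] gap 59.7 t 17.65
delta cm [ -0.44 -30.53  17.58] turn -0.36
```

View pics/side11z.png

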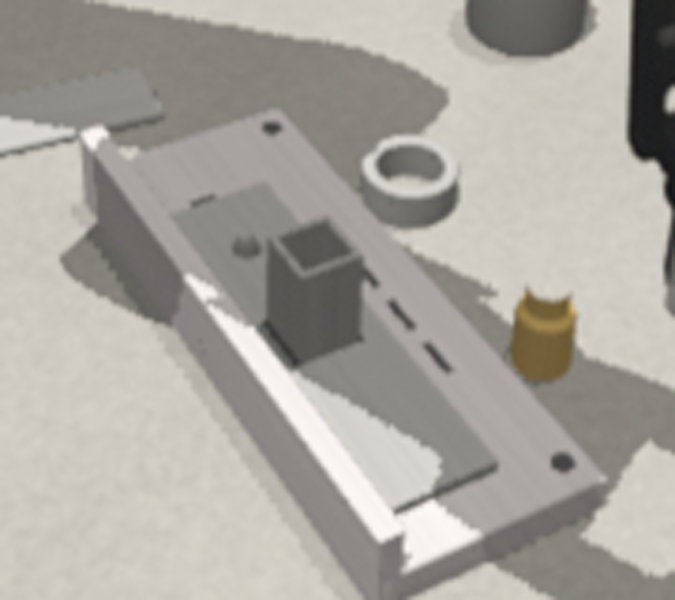

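View pics/top11z.png

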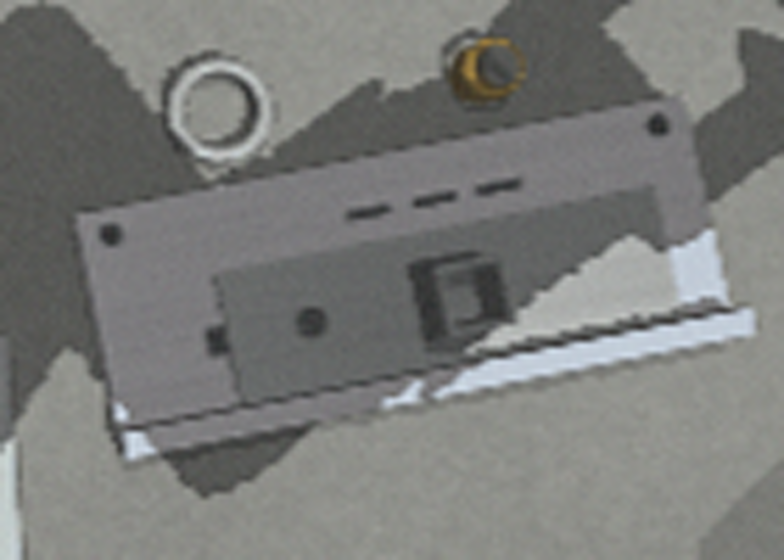

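View pics/top11.png

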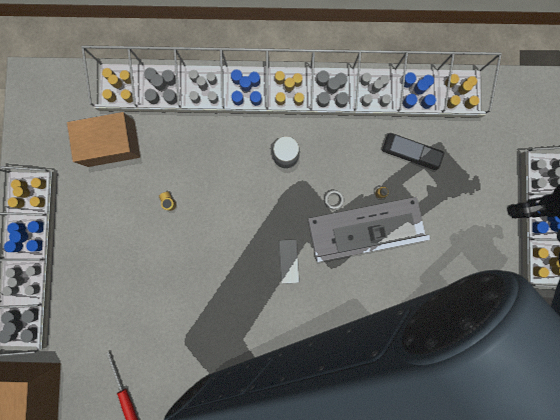

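The foot lies over the pin along the fence. In the top zoom the hole is dark with the pin at about (312,322), and the bystanders haven't moved. I'll check the tilt and squareness numerically.

Run:
```python
from fit import *
s=load('top11');z=5.6
uv=[((x+.5)/z-.5+295,(y+.5)/z-.5+180) for x,y in [(212,275),(655,187),(312,322)]]
L=[(.03,.1,.026),(.03,-.1,.026),(0,.062,.026)]
p,r=fit(s,L,uv,[.5,-.22,.2]);print(p,np.degrees(p[2]),r.round(2))
P=cloud(s);c,n=np.cos(p[2]),np.sin(p[2])
d=P-np.array([p[0],p[1],0]);lx=d[...,0]*c+d[...,1]*n;ly=-d[...,0]*n+d[...,1]*c
m=(s['depth']>0)&(abs(lx)<.024)&(abs(ly)<.093)&((abs(lx)>.022)|(abs(ly)>.026))&(abs(ly-.062)>.01)
A=np.c_[lx[m],ly[m],np.ones(m.sum())];k=np.linalg.lstsq(A,P[m][:,2],rcond=None)[0];print('plate',k,'deg',np.degrees(k[:2]))
m=(s['depth']>0)&(lx>.04)&(lx<.06)&(abs(ly)<.13)
A=np.c_[lx[m]*0,ly[m],np.ones(m.sum())];print('deck',np.linalg.lstsq(A,P[m][:,2],rcond=None)[0])
a=load('top0');D=np.abs(a['frame'].astype(int)-s['frame']).sum(2)
for nm,(u,v) in dict(elbow=(167,201),tub=(286,150),splice=(289,260),scanner=(412,150),collar=(334,200),coup=(381,191)).items():
    g=lambda q:cv2.cvtColor(q['frame'],cv2.COLOR_RGB2GRAY).astype(np.float32)[v-30:v+30,u-30:u+30]
    print(nm,cv2.matchTemplate(g(a),g(s)[8:52,8:52],cv2.TM_CCOEFF_NORMED).argmax()%17-8, cv2.matchTemplate(g(a),g(s)[8:52,8:52],cv2.TM_CCOEFF_NORMED).argmax()//17-8)
```

```text
[ 0.50182383 -0.22217834  0.2158422 ] 12.366846912016214 [[ 0.29 -0.23]
 [-0.15 -0.04]
 [-0.14  0.27]]
plate [-8.80762144  3.0410043   0.17204368] deg [-504.63953611  174.23671188]
deck [ 0.         -0.00212712  0.01963239]
elbow 0 0
tub 0 0
splice -8 -8
scanner 0 0
collar 0 0
coup 0 0
```

Run:
```python
from fit import *
s=load('top11');P=cloud(s);p=[.50182,-.22218,.21584];c,n=np.cos(p[2]),np.sin(p[2])
d=P-np.array([p[0],p[1],0]);lx=d[...,0]*c+d[...,1]*n;ly=-d[...,0]*n+d[...,1]*c
ok=(s['depth']>0)&(P[...,2]<.05)&(abs(lx)<.022)
for a,b in [(-.09,-.06),(-.06,-.03),(.025,.05),(.075,.093)]:
    m=ok&(ly>a)&(ly<b); print(a,b,m.sum(),np.median(P[m][:,2]).round(4))
a=load('top0');f=lambda q:q['frame'][235:290,270:310,::-1]
cv2.imwrite('pics/spl.png',cv2.resize(np.hstack([f(a),f(s)]),(640,440),interpolation=cv2.INTER_CUBIC))
```

```text
-0.09 -0.06 213 0.0259
-0.06 -0.03 215 0.0256
0.025 0.05 178 0.0254
0.075 0.093 129 0.0257
```

View pics/spl.png

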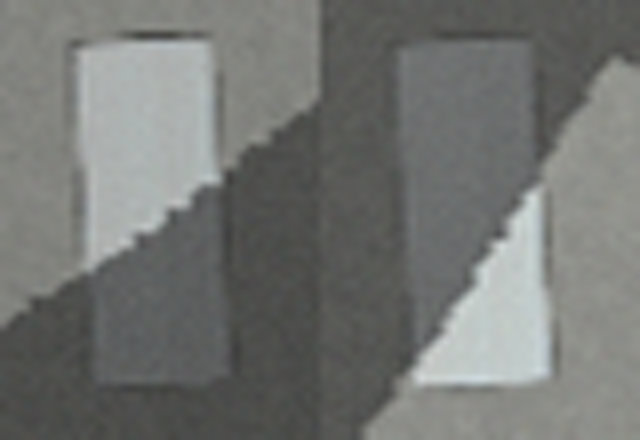

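The splice plate's outline is identical before and after at about (75–230, 38–383), so only the shadow moved. The foot lies flat, with its top at 25.4–25.9 mm along its whole length. I'll hand the job in.

```bash
python3 -c "
from h import *
print(manip.sign_off())"
```

```text
the job is handed in; nothing more can be done
None
```

The post foot is lying flat in the jig with its hole over the pin, square to the fence, and I handed the job in at about 18 s of the 45 s allowed.

**What I did:** I gripped the foot by its tube and touched it lightly against the fence at about 3 N. I lowered it onto the pin until the pin carried about 4 N, then let go so the other end sank to the deck. With the fingers open I pushed it about 46 mm along the fence at mostly 3–6 N. It dropped over the pin and stopped, and I then backed off, opened the fingers and moved clear.

**Push force:** The start of the slide took about 7.7 N, and the push read 10.7 N once the pin stopped the foot. That last reading is above the suggested 2–8 N but well under the 30 N limit.

**Last checks:**
- **Flatness:** The plate's top measures 25.4–25.9 mm high along its whole length; 26 mm is expected when it lies flat on the deck.
- **Squareness:** The foot sits at 12.37°. The jig measured 12.39° in the top camera and 12.2° in the side camera.
- **Bystanders:** All of them show no movement. The automatic check gave a false result for the splice plate because a shadow had moved across it; comparing its outline before and after showed it in the same place.
- **Failed check:** My first flatness calculation gave nonsense, probably because stray depth readings got into it. The flatness figures above come from the redone version.

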